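Unlatch a stone slab and wedge its edge up

TASK

The stone slab on the cutting bed has to be freed: swing the hold-down latch aside until it is clear of the slab, then take the thicker, narrower of the two wooden wedges lying to the right of the bed and slide it, flat on the board and thin end first, under the slab's open edge between the two bearers until that edge has just lifted about 5 mm off both bearers, the far edge staying down against the stop. Do not lift the slab with the gripper, and finish while still gripping the wedge in place: do not let go.

Things in the scene. Friction and masses are not known exactly. Their poses are not given: they have to be found in the camera images.
- cutting_bed: Fixed plywood board 300 (x) x 180 (y) x 12 mm, top at z = 12 mm. Origin: centre of its underside. +x: the way the wedge goes in (about world +y); +y: about towards the robot. Two dark bearers along x, 16 wide, 8 high (top z = 20 mm), centred at y = +-54, from x = -3 to 112 mm. Rear stop across them, face at x = 111.5, top z = 32 mm. Bare at x = -150 to -10: room to lay the wedge.
- slab: Loose grey stone slab 120 (x) x 140 (y) x 20 mm, 0.6 to 0.95 kg, lying on the bearers (underside z = 20 mm, 8 mm above the board), far edge within 2.5 mm of the stop. Origin: centre of its underside; axes as the board's. Starts at x = 50, y = -6 to 6 mm on the board, so its open edge is at x = -10 mm. When wedged it pivots on its far edge.
- slab_edge_a (a point): Underside of the slab's open edge (where the wedge goes in), 60 mm to the board's +y side of the slab's middle. World z = 20 mm while the slab lies on its bearers.
- slab_edge_b (a point): The same on the board's -y side, 60 mm from the slab's middle.
- slab_far (a point): Underside of the slab's far edge (at the rear stop), in its middle; z = 20 mm at rest.
- latch (a joint): Hold-down latch angle, rad. 0: arm points to the board's -x, 2.5 mm above the slab (starts at 0 to 0.25). Grows to 1.7 (stop) as its free end swings to the board's +y side (towards the robot), clockwise from above; clear of the slab at about 1.5. Turns about the vertical axis at point latch_pivot; about 1.2 N at the pin moves it; stays where left.
- latch_pin (a point): On the latch's upright wooden grip pin (14 mm diameter, 38 mm long), 14 mm below its top. The pin stands near the free end of the latch arm (flat steel, 20 wide, 6 thick, upper face 23 mm below this point), 100 mm from the pivot.
- latch_pivot (a point): Vertical hinge axis of the latch on its steel post behind the rear stop; in the board's frame x = 135, y = -40 mm.
- thick_wedge: To use: hardwood, 34 (x) x 110 (y) x 22 mm, 60 g, lying on its flat base on the bench right of the board. Origin: middle of its base. Top slopes from 22 mm at the thick end (y = -55) to 4 mm at the thin end (y = +55), which points within 0.4 rad of world +y. Upright sides: grip across x near the thick end. Under the slab it touches after 24 mm, then lifts 1 mm per 6 mm; push under 20 N.
- thin_wedge: The other hardwood wedge, not needed: 42 (x) x 110 (y) x 16 mm, loose, beside the first; the two may be in either place. Origin and axes as for the thick wedge.

How it is judged:
On the way, in this order (a step that is already met when the one before it is completed fails the run):
1. the latch is swung clear of the slab (value of joint latch above 1.2 rad), for 0.2 s.
2. the slab's open edge rises on the wedge (contact force between thick_wedge and slab above 0.3 N and z of each of slab_edge_a, slab_edge_b in the frame of cutting_bed above 0.0215 m and contact force between the fingers and slab below 0.3 N), for 0.1 s.
At the end, for the whole second after the job is handed in: Latch past 1.2 rad; both ends of the slab's open edge 2 to 10 mm above the bearers, far edge under 3 mm up, slab in place (15 mm along, 30 mm across), at rest on the thick wedge, untouched by the robot; wedge flat on the board (5 mm, 0.12 rad), finger forces on it sum over 15 N (value of joint latch above 1.2 rad and z of slab_edge_a in the frame of cutting_bed between 0.022 and 0.03 m and z of slab_edge_b in the frame of cutting_bed between 0.022 and 0.03 m and z of slab_far in the frame of cutting_bed below 0.023 m and x of slab in the frame of cutting_bed above 0.035 m and y of slab in the frame of cutting_bed between -0.03 and 0.03 m and contact force between thick_wedge and slab above 0.5 N and contact force between the fingers and thick_wedge above 15 N and contact force between each of the arm, the fingers and slab below 0.3 N and z of thick_wedge in the frame of cutting_bed below 0.017 m and angle between thick_wedge's own z axis and vertical below 0.12 rad and linear speed of slab below 0.02 m/s); the arm keeps its last pose, push and grip.
It also fails if it takes over 58 s, if anything falls off the work surface, if the arm or the gripper's body presses on something with over 40 N, if the wrist force passes 120 N, or if a joint passes its speed limit or range.

ROBOT

A 6-joint arm with a two-finger parallel gripper is mounted at the origin on a cart in front of the work surface, level with it; the furniture and walls round the work are solid. World frame = base frame: x ahead of the robot, y to its left, z up, the work surface at z = 0. Lengths are in m, angles in rad, forces in N, time in s.
With the tool pointing down it reaches from about 0.35 to 0.975 m from the base axis. Payload 4.9 kg.
Tool frame: the origin (TCP) lies midway between the tips of the shut fingers; the grasp point (between the pads) lies 19 mm behind it (ctrl.tcp_to_grasp is the distance from the TCP to the grasp point, in m); z points along the fingers, y is the line along which they close (so a half turn about z gives the same grasp; the last joint's range is limited). The gripper opens to 85 mm and grips with 20 to 120 N. Pads are 22 mm wide; open, the fingers measure 114 mm over their backs; the gripper's body (76 mm by 85 mm) begins 54 mm behind the grasp point. The pads swing forward as they close: fully open they stand 13 mm farther back than shut.
Start: joints at [-1.329, 0.053, 1.613, -0, 1.476, -0.119], TCP at [0.221, -0.585, 0.231] pointing down, gripper open.
Joint ranges: [-3.01, 3.01], [-1.01, 2.22], [0.06, 2.58], [-1.02, 4.17], [0.09, 2.62], [-3.14, 3.14]. Speed limits (rad/s): [2.57, 2.57, 3.14, 3.14, 3.14, 3.14].

INTERFACE

Orientations are given as a rotation vector (axis times angle).
In Python, from station import ctrl gives the robot as it stands.
- The arm moves only by the shell command python3 jog.py [FORCE], which reads ROWS from standard input. ROWS is a JSON list of rows, 1 to 20 of them, each an object with the fields aperture (the finger opening in m), trans (a list: dx, dy, dz in m), r (a list: a rotation vector rx, ry, rz in rad); a field left out counts as zero (the opening has to be given); each row is the pose to reach, as a shift and turn from the pose commanded when the command began, along the tool's axes at that moment; what a row does not reach only later rows make up. A row lasts 1/12 s, in which the tool goes at most 0.0417 m and 0.125 rad, less where a joint would pass 70% of its speed; a pose out of reach is approached as far as the arm can. The fingers move at their own pace and stop on an object; FORCE is the grip in N (left out, the last holds). Time passes only in rows, so rows that do not move let the fingers close. It prints the time, the measured TCP pose, the force, the opening and the grip force at its end. Input that does not fit is refused with a message, and nothing moves.
- ctrl.get_obs(): the state, without advancing time (a new reading comes with each control period).
- ctrl.get_image(name): name is "scene" or "top"; returns the picture (384x512x3 uint8, red, green, blue); there is no depth.
- ctrl.camera_params(name): a dict with "fx", "fy", "cx", "cy" (pixels), "k1" (the pictures are not rectified: a ray, as slopes to the right and down, at radius r is drawn at 1 + k1 r^2 times it, then the intrinsics apply), "T" (4x4, takes a point from camera to world coordinates). Camera axes: x right, y down, z forward; pixel columns grow to the right and rows downward; lengths in m; the calibration is good to about 2 mm. A picture is of the moment at which its call begins. camera_params takes no time and is no camera call.
- ctrl.finish_job(): hands the job in; it is judged then, once.
The state is a dict: "t": time; "q": joint angles; "dq": joint speeds; "effort": joint torques, N m; "tool_pos": TCP position; "tool_rot": TCP orientation; "contact_force": force on the tool from outside, world axes, zero at the start; "wrist_torque": the same for the moment, N m; "opening": finger opening in m; "grip_force": force on a finger pad.
Only numpy, scipy, OpenCV 4.12 (cv2) and the standard library are available. Lean on these libraries where they do the work, as an engineer would, in place of code of your own. Each camera call takes 0.05 s, during which the arm holds its last target. There are 200 camera calls.

## Working session

There is one attempt and no reset: what is moved stays moved. The work goes in short steps, Python scripts to look and compute and a shell command to move; the robot and the scene stay as the last step left them, time stands still between calls to the robot, and variables do not carry over. Pictures are saved under pics/ and viewed, at most 10 in all, crops included, and the job is handed in when it is done.

```bash
ls; mkdir -p pics; python3 - <<'E'
from station import ctrl
import cv2, numpy as np
np.set_printoptions(precision=4,suppress=True)
for n in ("scene","top"):
    im=ctrl.get_image(n); cv2.imwrite(f"pics/{n}0.png",im[:,:,::-1]); print(n,ctrl.camera_params(n))
o=ctrl.get_obs(); print(o)
E
```

```text
jog.py
pics
station.py
scene {'fx': 381.76813362486854, 'fy': 381.76813362486854, 'cx': 254.8976467098203, 'cy': 190.7290530920834, 'k1': -0.020121224097256467, 'T': array([[ 0.6689, -0.3489,  0.6564, -0.064 ],
       [-0.7434, -0.3165,  0.5893, -0.4819],
       [ 0.0022, -0.8821, -0.4711,  0.5235],
       [ 0.    ,  0.    ,  0.    ,  1.    ]])}
top {'fx': 356.06938727777816, 'fy': 356.06938727777816, 'cx': 252.22819072668088, 'cy': 193.13307671698632, 'k1': -0.11409689124522249, 'T': array([[-0.015 , -0.9911,  0.1323,  0.4031],
       [-0.9998,  0.0166,  0.0115,  0.0388],
       [-0.0136, -0.1321, -0.9911,  0.9579],
       [ 0.    ,  0.    ,  0.    ,  1.    ]])}
{'t': 0.1, 'q': array([-1.329 ,  0.0533,  1.6141, -0.    ,  1.476 , -0.119 ]), 'dq': array([ 0.0002, -0.0018, -0.0018, -0.0007,  0.0012, -0.0014]), 'effort': array([  0.0001, -39.4901, -37.1364,  -0.0001,   0.0039,   0.    ]), 'tool_pos': array([ 0.2205, -0.5842,  0.2302]), 'tool_rot': array([-3.0888, -0.5634,  0.0002]), 'contact_force': array([ 0.4719, -0.2898,  0.3835]), 'wrist_torque': array([-0.0415, -0.007 ,  0.0073]), 'grip_force': 0.0, 'opening': 0.08557724693535076}
```

View pics/scene0.png

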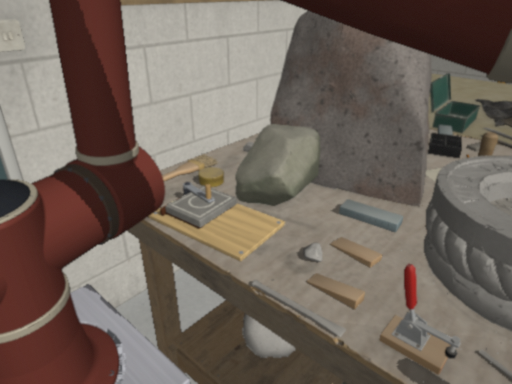

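View pics/top0.png

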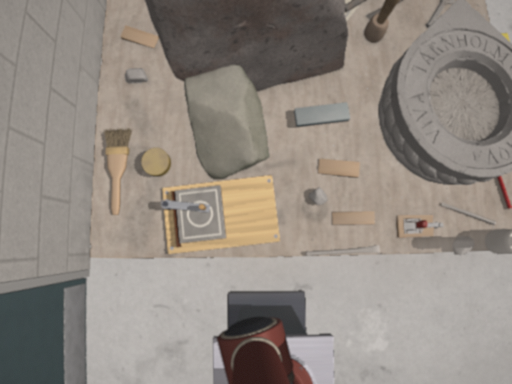

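The scene picture shows the bed at about (220,215) with the slab and latch at (200,200), and the wedges at (356,250) and (335,290). In the top picture the bed is at (163–278,178–252), the latch runs from (165,205) to (201,206), and the wedges are at (339,168) and (353,217).

```bash
python3 - <<'E'
import cv2, numpy as np
t=cv2.imread("pics/top0.png"); s=cv2.imread("pics/scene0.png")
a=cv2.resize(t[150:260,150:390],None,fx=3.3,fy=3.3,interpolation=cv2.INTER_CUBIC)[:,:800]
cv2.imwrite("pics/crop_t.png",a)
b=cv2.resize(s[150:320,145:405],None,fx=3,fy=3,interpolation=cv2.INTER_CUBIC); cv2.imwrite("pics/crop_s.png",b); print(a.shape,b.shape)
E
```

```text
(363, 792, 3) (510, 780, 3)
```

View pics/crop_t.png

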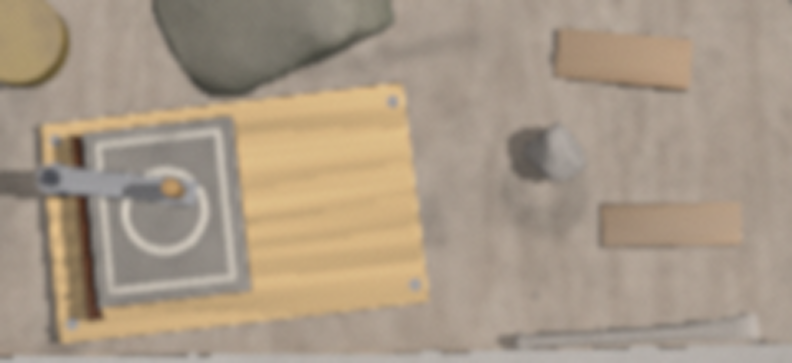

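View pics/crop_s.png

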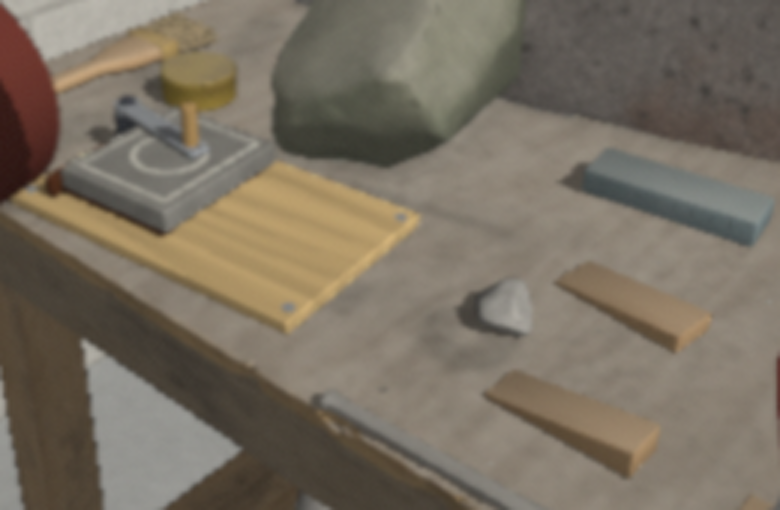

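Top crop: the board corners are at crop (40,125), (403,85), (428,298) and (60,342). The pin is at (172,187), with the latch pivot near (48,178). The near wedge at (672,224) looks narrower, and in the scene crop at (575,420) its butt is thicker. The loose stone is at (545,152).

```bash
cat > h.py <<'E'
import cv2, numpy as np
from station import ctrl
np.set_printoptions(precision=4,suppress=True)
P={n:ctrl.camera_params(n) for n in ("scene","top")}
def ray(n,uv):
    p=P[n]; K=np.array([[p['fx'],0,p['cx']],[0,p['fy'],p['cy']],[0,0,1.]])
    x=cv2.undistortPoints(np.float64(uv).reshape(-1,1,2),K,np.array([p['k1'],0,0,0.])).reshape(-1,2)
    d=np.c_[x,np.ones(len(x))]@p['T'][:3,:3].T
    return p['T'][:3,3],d/np.linalg.norm(d,axis=1)[:,None]
def plane(n,uv,z):
    o,d=ray(n,uv); return o+d*((z-o[2])/d[:,2])[:,None]
def tri(us,ut):
    (o1,d1),(o2,d2)=ray("scene",us),ray("top",ut); out=[]
    for a,b in zip(d1,d2):
        s=np.linalg.lstsq(np.c_[a,-b],o2-o1,rcond=None)[0]
        p,q=o1+a*s[0],o2+b*s[1]; out.append(np.r_[(p+q)/2,np.linalg.norm(p-q)])
    return np.array(out)
def proj(n,X):
    p=P[n]; R=p['T'][:3,:3]; t=p['T'][:3,3]; K=np.array([[p['fx'],0,p['cx']],[0,p['fy'],p['cy']],[0,0,1.]])
    return cv2.projectPoints(np.float64(X).reshape(-1,1,3),cv2.Rodrigues(R.T)[0],-R.T@t,K,np.array([p['k1'],0,0,0.]))[0].reshape(-1,2)
E
python3 - <<'E'
from h import *
for n in ("top","scene"):
    im=cv2.imread(f"pics/{n}0.png"); hsv=cv2.cvtColor(im,cv2.COLOR_BGR2HSV)
    for nm,pts in {"top":{"wn":(353,217),"wf":(340,169),"bd":(255,210),"pin":(202,206),"bench":(300,230),"slab":(188,230),"pinedge":(204,206)},"scene":{"wn":(330,286),"wnside":(345,298),"wf":(355,248),"bd":(240,230),"pin":(208,190),"bench":(280,230)}}[n].items(): print(n,nm,hsv[pts[1],pts[0]])
def quads(n,im,lo,hi,roi,amin):
    hsv=cv2.cvtColor(im,cv2.COLOR_BGR2HSV); m=cv2.inRange(hsv,lo,hi); k=np.zeros_like(m); x0,y0,x1,y1=roi; k[y0:y1,x0:x1]=m[y0:y1,x0:x1]
    for c in cv2.findContours(k,cv2.RETR_EXTERNAL,cv2.CHAIN_APPROX_NONE)[0]:
        if cv2.contourArea(c)>amin:
            r=cv2.minAreaRect(c); print(n,cv2.contourArea(c),r,"\n",cv2.approxPolyDP(cv2.convexHull(c),2.0,True).reshape(-1,2).tolist())
t=cv2.imread("pics/top0.png"); s=cv2.imread("pics/scene0.png")
print("BOARD"); quads("top",t,(15,90,120),(30,255,255),(150,165,290,260),300); quads("scene",s,(15,90,120),(30,255,255),(150,180,300,265),300)
print("WEDGE"); quads("top",t,(8,75,90),(18,140,255),(310,150,385,235),100); quads("scene",s,(8,75,60),(18,160,255),(300,230,390,315),100)
E
```

```text
top wn [ 14  65 172]
top wf [ 15  76 177]
top bd [ 18  97 210]
top pin [ 17 115 189]
top bench [ 14  42 168]
top slab [ 15  22 137]
top pinedge [ 16  91 157]
scene wn [ 16  78 137]
scene wnside [ 16  99 100]
scene wf [ 16  81 144]
scene bd [ 19 106 173]
scene pin [ 18 121 156]
scene bench [ 18  48 138]
BOARD
top 3913.0 ((219.68130493164062, 214.15133666992188), (65.37425994873047, 111.0254898071289), 83.45370483398438) 
 [[270, 176], [278, 240], [169, 252], [164, 188]]
scene 3071.5 ((215.123291015625, 223.17124938964844), (127.69190979003906, 52.20035934448242), 20.556045532226562) 
 [[283, 224], [239, 260], [150, 215], [238, 204], [281, 220]]
WEDGE
top 248.0 ((338.0, 169.0), (14.0, 38.0), 90.0) 
 [[357, 163], [356, 176], [319, 171], [320, 167], [334, 162]]
scene 789.0 ((335.7000427246094, 288.60003662109375), (58.13776397705078, 19.230182647705078), 26.56505012512207) 
 [[307, 281], [319, 275], [364, 292], [363, 299], [353, 308]]
scene 578.5 ((355.3299560546875, 252.07940673828125), (51.106231689453125, 15.7335786819458), 22.98871612548828) 
 [[331, 244], [342, 238], [380, 254], [381, 257], [368, 266]]
```

```bash
cat >> h.py <<'E'
def blobs(im,lo,hi,roi,amin,f=4):
    x0,y0,x1,y1=roi; c=cv2.resize(im[y0:y1,x0:x1],None,fx=f,fy=f,interpolation=cv2.INTER_CUBIC)
    m=cv2.inRange(cv2.cvtColor(c,cv2.COLOR_BGR2HSV),lo,hi); m=cv2.morphologyEx(m,cv2.MORPH_OPEN,np.ones((5,5)))
    out=[]
    for k in cv2.findContours(m,cv2.RETR_EXTERNAL,cv2.CHAIN_APPROX_NONE)[0]:
        if cv2.contourArea(k)>amin*f*f: out.append((k.reshape(-1,2)+.5)/f-.5+[x0,y0])
    return out
E
python3 - <<'E'
from h import *
t=cv2.imread("pics/top0.png"); s=cv2.imread("pics/scene0.png")
def rep(nm,cs,eps=1.3):
    r=[]
    for c in cs:
        h=cv2.convexHull(np.float32(c)); a=cv2.approxPolyDP(h,eps,True).reshape(-1,2); print(nm,cv2.contourArea(h),a.round(1).tolist()); r.append((cv2.minAreaRect(h),a))
    return r
for z in (0.0,0.013):
  for r,a in rep("wt",blobs(t,(8,56,90),(22,140,255),(310,150,385,235),100)):
    b=plane("top",cv2.boxPoints(r),z); print(z,b[:,:2].tolist(),b.mean(0),np.linalg.norm(b[1]-b[0]),np.linalg.norm(b[2]-b[1]))
rep("ws",blobs(s,(8,68,50),(22,190,255),(300,230,390,315),100))
for r,a in rep("bt",blobs(t,(12,75,100),(30,255,255),(150,165,290,260),300),2):
    b=plane("top",cv2.boxPoints(r),.012); print(b[:,:2],b.mean(0),np.linalg.norm(b[1]-b[0]),np.linalg.norm(b[2]-b[1]))
rep("bs",blobs(s,(12,75,60),(30,255,255),(150,180,300,265),300))
rep("pint",blobs(t,(10,70,90),(30,255,255),(195,198,212,214),4),.5)
rep("pins",blobs(s,(10,70,60),(30,255,255),(200,180,216,204),4),.5)
E
```

```text
wt 533.90625 [[373.8999938964844, 212.10000610351562], [373.6000061035156, 223.60000610351562], [332.1000061035156, 222.60000610351562], [332.6000061035156, 211.89999389648438]]
wt 644.8125 [[318.6000061035156, 159.39999389648438], [324.1000061035156, 158.39999389648438], [358.6000061035156, 161.60000610351562], [358.6000061035156, 175.10000610351562], [352.1000061035156, 176.89999389648438], [318.3999938964844, 172.60000610351562]]
0.0 [[0.47896410605791406, -0.16411318822047924], [0.4766880175391071, -0.28114662893320014], [0.4413811565058604, -0.27920387540813724], [0.4438729775995041, -0.1626739892396327]] [ 0.4602 -0.2218  0.    ] 0.11705557152055344 0.03536027046389972
0.0 [[0.5817046362624334, -0.128526654208149], [0.6267725877591195, -0.13449436651424523], [0.614656808496125, -0.24978411507605003], [0.5695143345183195, -0.2429753352788238]] [ 0.5982 -0.1889 -0.    ] 0.04546134448381373 0.11592462305564671
wt 533.90625 [[373.8999938964844, 212.10000610351562], [373.6000061035156, 223.60000610351562], [332.1000061035156, 222.60000610351562], [332.6000061035156, 211.899993896484
[... 1930 characters left out ...]
 [238.10000610351562, 203.39999389648438], [282.8999938964844, 220.10000610351562]]
pint 26.40625 [[199.89999389648438, 204.10000610351562], [202.89999389648438, 204.10000610351562], [204.60000610351562, 206.10000610351562], [204.89999389648438, 208.10000610351562], [203.39999389648438, 209.10000610351562], [199.60000610351562, 208.39999389648438], [198.60000610351562, 205.89999389648438]]
pins 212.875 [[215.39999389648438, 179.60000610351562], [215.39999389648438, 186.60000610351562], [210.39999389648438, 197.39999389648438], [208.89999389648438, 198.39999389648438], [206.89999389648438, 198.10000610351562], [199.60000610351562, 183.89999389648438], [199.60000610351562, 179.60000610351562]]
```

```bash
python3 - <<'E'
from h import *
print("thick butt far-top, thin ends, board corner, pin top")
print(tri([(363.9,291.1),(316.5,274.2),(306.9,280.4),(283.6,220.5),(208.3,184.6)],[(373.9,212.1),(332.6,211.9),(332.1,222.6),(271.4,175.9),(201,205.8)]))
b=plane("top",[(271.4,175.9),(278.6,240.6),(167.4,252.4),(162.4,187.9)],.012)[:,:2]; print("board",b)
ex=(b[3]-b[0]+b[2]-b[1]); ex/=np.linalg.norm(ex); ey=np.array([ex[1],-ex[0]])*-1; ey=np.array([-ex[1],ex[0]])
c=b.mean(0); print("c",c,"ex",ex,"yaw",np.arctan2(ex[1],ex[0]),"ey",ey,"ey2",(b[1]-b[0])/np.linalg.norm(b[1]-b[0]))
bf=lambda p:np.array([(p-c)@ex,(p-c)@ey])
piv=c+.135*ex-.04*ey; print("pivot",piv, "proj pivot top",proj("top",[*piv,.05]), "scene",proj("scene",[*piv,.05]))
w=[(373.9,212.1),(373.6,223.6),(332.1,222.6),(332.6,211.9)]
q=np.r_[plane("top",w[:2],.022),plane("top",w[2:],.004)][:,:2]; a=(q[2]+q[3]-q[0]-q[1])/2; print("wedge",q,q.mean(0),"len",np.linalg.norm(a),"dir",np.arctan2(a[1],a[0])-np.pi/2)
# slab open edge etc
t=cv2.imread("pics/top0.png")
for cc in blobs(t,(0,0,60),(179,48,190),(170,185,230,250),400):
    h=cv2.approxPolyDP(cv2.convexHull(np.float32(cc)),2,True).reshape(-1,2); X=plane("top",h,.04)[:,:2]; print(h.round(1).tolist()); print(np.array([bf(x) for x in X]))
# stone and boulder heights
print("stone",tri([(145+512/3,150+280/3)],[(150+560/3.3,150+125/3.3)]))
E
```

```text
thick butt far-top, thin ends, board corner, pin top
[[ 0.4722 -0.2732  0.024   0.002 ]
 [ 0.4765 -0.167   0.0014  0.0016]
 [ 0.4474 -0.1639  0.0021  0.0007]
 [ 0.5751 -0.0029  0.0155  0.001 ]
 [ 0.491   0.1751  0.0856  0.0024]]
board [[ 0.5754 -0.0027]
 [ 0.4019 -0.0179]
 [ 0.3744  0.2774]
 [ 0.5478  0.2934]]
c [0.4749 0.1375] ex [-0.0928  0.9957] yaw 1.6637459595168178 ey [-0.9957 -0.0928] ey2 [-0.9962 -0.0876]
pivot [0.5022 0.2757] proj pivot top [[164.9617 203.0591]] scene [[186.913  183.5229]]
wedge [[ 0.4717 -0.273 ]
 [ 0.4413 -0.2705]
 [ 0.4471 -0.1633]
 [ 0.4758 -0.1658]] [ 0.459  -0.2181] len 0.10734781912782143 dir -0.046203976933455904
[[218.89999389648438, 185.60000610351562], [224.89999389648438, 236.89999389648438], [179.39999389648438, 242.39999389648438], [169.60000610351562, 208.89999389648438], [169.60000610351562, 199.89999389648438], [174.39999389648438, 191.60000610351562]]
[[-0.0079 -0.0716]
 [-0.0104  0.0626]
 [ 0.1081  0.0644]
 [ 0.1264 -0.0248]
 [ 0.1245 -0.0484]
 [ 0.1102 -0.0687]]
stone [[ 0.5362 -0.1266  0.0284  0.006 ]]
```

```bash
cat >> h.py <<'E'
from scipy.spatial.transform import Rotation as Ro
C=np.array([.4749,.1375]); EX=np.array([-.0928,.9957]); EY=np.array([-.9957,-.0928])
def bw(x,y): return C+x*EX+y*EY
def wb(p): p=np.asarray(p)[:2]-C; return np.array([p@EX,p@EY])
def go(p,ydir):
    o=ctrl.get_obs(); R=Ro.from_rotvec(o['tool_rot']); y=np.r_[ydir,0]/np.linalg.norm(ydir); z=np.array([0,0,-1.])
    if R.as_matrix()[:,1]@y<0: y=-y
    T=Ro.from_matrix(np.c_[np.cross(y,z),y,z])
    print("t",o['t'],"q",o['q'],"f",o['contact_force'],"pos",o['tool_pos']); print("ROW",R.inv().apply(np.asarray(p)-o['tool_pos']),(R.inv()*T).as_rotvec())
def ang(y0):  # print tool axes
    R=Ro.from_rotvec(ctrl.get_obs()['tool_rot']).as_matrix(); print(R)
E
python3 - <<'E'
from h import *
ang(0)
pin=np.array([.491,.175]); piv=bw(.135,-.04); r=pin-piv; print(np.linalg.norm(r),wb(pin))
go([*pin,.15],np.array([r[1],-r[0]]))
E
```

```text
[[ 0.9356  0.353  -0.0004]
 [ 0.353  -0.9356  0.0017]
 [ 0.0002 -0.0018 -1.    ]]
0.10125284584766005 [ 0.0358 -0.0195]
t 0.1 q [-1.329   0.0533  1.6141 -0.      1.476  -0.119 ] f [ 0.4719 -0.2898  0.3835] pos [ 0.2205 -0.5842  0.2302]
ROW [ 0.5211 -0.6147  0.0814] [-0.0015 -0.0012 -1.0991]
```

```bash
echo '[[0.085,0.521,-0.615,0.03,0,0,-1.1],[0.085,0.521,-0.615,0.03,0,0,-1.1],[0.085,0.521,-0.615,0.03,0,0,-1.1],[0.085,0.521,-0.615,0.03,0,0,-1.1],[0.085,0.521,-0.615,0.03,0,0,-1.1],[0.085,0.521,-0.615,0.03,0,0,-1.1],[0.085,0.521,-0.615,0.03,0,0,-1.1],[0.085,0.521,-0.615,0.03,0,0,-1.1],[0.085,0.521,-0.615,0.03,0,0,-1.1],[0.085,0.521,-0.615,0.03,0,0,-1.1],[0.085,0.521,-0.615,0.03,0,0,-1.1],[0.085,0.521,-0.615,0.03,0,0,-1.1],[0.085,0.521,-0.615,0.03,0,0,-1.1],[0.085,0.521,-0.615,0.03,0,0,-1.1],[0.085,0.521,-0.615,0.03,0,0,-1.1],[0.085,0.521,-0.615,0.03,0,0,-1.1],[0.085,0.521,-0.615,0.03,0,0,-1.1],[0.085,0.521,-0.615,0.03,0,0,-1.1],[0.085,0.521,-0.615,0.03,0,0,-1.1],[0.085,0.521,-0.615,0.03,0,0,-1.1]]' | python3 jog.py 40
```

```text
refused: ROWS must be a list of objects, one for each row. Nothing was moved.
```

The error is about the shape of the input: a list of objects, one for each row. Fixing that and sending the same move.

```bash
echo '[{"aperture": 0.085,"trans": [0.521,-0.615,0.03],"r": [0,0,-1.1]},{"aperture": 0.085,"trans": [0.521,-0.615,0.03],"r": [0,0,-1.1]},{"aperture": 0.085,"trans": [0.521,-0.615,0.03],"r": [0,0,-1.1]},{"aperture": 0.085,"trans": [0.521,-0.615,0.03],"r": [0,0,-1.1]},{"aperture": 0.085,"trans": [0.521,-0.615,0.03],"r": [0,0,-1.1]},{"aperture": 0.085,"trans": [0.521,-0.615,0.03],"r": [0,0,-1.1]},{"aperture": 0.085,"trans": [0.521,-0.615,0.03],"r": [0,0,-1.1]},{"aperture": 0.085,"trans": [0.521,-0.615,0.03],"r": [0,0,-1.1]},{"aperture": 0.085,"trans": [0.521,-0.615,0.03],"r": [0,0,-1.1]},{"aperture": 0.085,"trans": [0.521,-0.615,0.03],"r": [0,0,-1.1]},{"aperture": 0.085,"trans": [0.521,-0.615,0.03],"r": [0,0,-1.1]},{"aperture": 0.085,"trans": [0.521,-0.615,0.03],"r": [0,0,-1.1]},{"aperture": 0.085,"trans": [0.521,-0.615,0.03],"r": [0,0,-1.1]},{"aperture": 0.085,"trans": [0.521,-0.615,0.03],"r": [0,0,-1.1]},{"aperture": 0.085,"trans": [0.521,-0.615,0.03],"r": [0,0,-1.1]},{"aperture": 0.085,"trans": [0.521,-0.615,0.03],"r": [0,0,-1.1]},{"aperture": 0.085,"trans": [0.521,-0.615,0.03],"r": [0,0,-1.1]},{"aperture": 0.085,"trans": [0.521,-0.615,0.03],"r": [0,0,-1.1]},{"aperture": 0.085,"trans": [0.521,-0.615,0.03],"r": [0,0,-1.1]},{"aperture": 0.085,"trans": [0.521,-0.615,0.03],"r": [0,0,-1.1]}]' | python3 jog.py 40
python3 - <<'E'
from h import *
pin=np.array([.491,.175]); piv=bw(.135,-.04); r=pin-piv
go([*pin,.056],np.array([r[1],-r[0]]))
E
```

```text
t: 1.77
tool_pos: [0.4912, 0.1788, 0.2005]
tool_rot: [-2.335, -2.1, -0.001]
contact_force: [-0.3, -0.9, 0.7]
opening: 0.0852
grip_force: 0.0
t 1.7667 q [ 0.2059 -0.1736  1.8812  0.0016  1.4345  0.3116] f [-0.2728 -0.9466  0.7099] pos [0.4912 0.1788 0.2005]
ROW [-0.004   0.0004  0.1445] [-0.0009 -0.0013  0.0049]
```

```bash
echo '[{"aperture": 0.06,"trans": [-0.004,0,0.04]},{"aperture": 0.06,"trans": [-0.004,0,0.08]},{"aperture": 0.06,"trans": [-0.004,0,0.11]},{"aperture": 0.06,"trans": [-0.004,0,0.13]},{"aperture": 0.06,"trans": [-0.004,0,0.142]},{"aperture": 0.05,"trans": [-0.004,0,0.142]},{"aperture": 0.035,"trans": [-0.004,0,0.142]},{"aperture": 0.025,"trans": [-0.004,0,0.142]},{"aperture": 0.02,"trans": [-0.004,0,0.142]},{"aperture": 0.02,"trans": [-0.004,0,0.142]}]' | python3 jog.py
python3 - <<'E'
from h import *
for n in ("scene","top"):
    im=ctrl.get_image(n); cv2.imwrite(f"pics/{n}1.png",im[:,:,::-1])
a=cv2.imread("pics/scene1.png")[140:270,140:300]; b=cv2.imread("pics/top1.png")[160:290,140:300]
cv2.imwrite("pics/pin1.png",cv2.resize(np.hstack([a,b]),None,fx=2.5,fy=2.5,interpolation=cv2.INTER_CUBIC))
go([.491,.175,.057],[1,.11])
E
```

```text
t: 2.6
tool_pos: [0.4919, 0.1708, 0.0612]
tool_rot: [2.339, 2.095, 0.005]
contact_force: [-0.4, 0.6, 1.2]
opening: 0.02
grip_force: 0.0
t 2.7 q [ 0.1913 -0.0262  1.9941  0.      1.1713  0.3014] f [ 0.3996  0.2083 -0.1997] pos [0.4914 0.1708 0.0606]
ROW [ 0.0042 -0.0009  0.0036] [ 0.0022 -0.0004 -0.2196]
```

View pics/pin1.png

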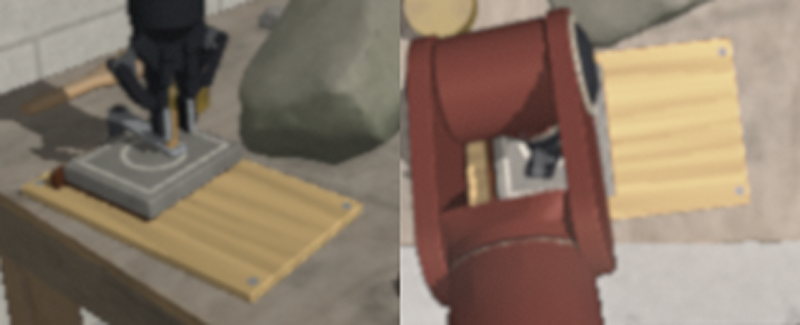

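The pin stands between the fingers (scene half, about (172,128)). Now I swing it along the arc.

```bash
echo '[{"aperture": 0.02,"trans": [0.003,0,0.002]},{"aperture": 0.02,"trans": [0.004,-0.012,0.002],"r": [0,0,0.12]},{"aperture": 0.02,"trans": [0.006,-0.024,0.002],"r": [0,0,0.24]},{"aperture": 0.02,"trans": [0.010,-0.036,0.002],"r": [0,0,0.36]},{"aperture": 0.02,"trans": [0.014,-0.047,0.002],"r": [0,0,0.48]},{"aperture": 0.02,"trans": [0.021,-0.057,0.002],"r": [0,0,0.6]},{"aperture": 0.02,"trans": [0.028,-0.067,0.002],"r": [0,0,0.72]},{"aperture": 0.02,"trans": [0.037,-0.075,0.002],"r": [0,0,0.84]},{"aperture": 0.02,"trans": [0.046,-0.083,0.002],"r": [0,0,0.96]},{"aperture": 0.02,"trans": [0.056,-0.089,0.002],"r": [0,0,1.08]},{"aperture": 0.02,"trans": [0.067,-0.094,0.002],"r": [0,0,1.2]},{"aperture": 0.02,"trans": [0.077,-0.097,0.002],"r": [0,0,1.3]},{"aperture": 0.02,"trans": [0.087,-0.0995,0.002],"r": [0,0,1.4]},{"aperture": 0.02,"trans": [0.087,-0.0995,0.002],"r": [0,0,1.4]},{"aperture": 0.02,"trans": [0.087,-0.0995,0.002],"r": [0,0,1.4]}]' | python3 jog.py
echo '[{"aperture": 0.04},{"aperture": 0.06},{"aperture": 0.07,"trans": [0,0,-0.04]},{"aperture": 0.085,"trans": [0,0,-0.08]},{"aperture": 0.085,"trans": [0,0,-0.12]},{"aperture": 0.085,"trans": [0,0,-0.15]},{"aperture": 0.085,"trans": [0,0,-0.15]}]' | python3 jog.py
python3 - <<'E'
from h import *
w=np.array([.459,-.2181]); d=np.array([.046,.999]); g=w-d*.035
print(g); go([*g,.2],[1,-.046]); go([*g,.0],[1,-.046])
E
```

```text
t: 3.95
tool_pos: [0.4011, 0.2683, 0.0573]
tool_rot: [-3.14, -0.101, -0.0]
contact_force: [0.5, -0.0, 0.2]
opening: 0.02
grip_force: 0.0
t: 4.53
tool_pos: [0.405, 0.2693, 0.216]
tool_rot: [-3.134, -0.096, -0.021]
contact_force: [0.9, -0.1, 1.1]
opening: 0.0849
grip_force: 0.0
[ 0.4574 -0.2531]
t 4.5333 q [ 0.4336 -0.2898  1.9523  0.      1.4648  1.9433] f [ 0.8843 -0.0718  1.1368] pos [0.405  0.2693 0.216 ]
ROW [0.0201 0.5247 0.0135] [ 0.0055 -0.0147 -1.4636]
t 4.5333 q [ 0.4336 -0.2898  1.9523  0.      1.4648  1.9433] f [ 0.8843 -0.0718  1.1368] pos [0.405  0.2693 0.216 ]
ROW [0.0175 0.5257 0.2135] [ 0.0055 -0.0147 -1.4636]
```

```bash
echo '[{"aperture": 0.085,"trans": [0.02,0.525,0.014],"r": [0,0,-1.464]},{"aperture": 0.085,"trans": [0.02,0.525,0.014],"r": [0,0,-1.464]},{"aperture": 0.085,"trans": [0.02,0.525,0.014],"r": [0,0,-1.464]},{"aperture": 0.085,"trans": [0.02,0.525,0.014],"r": [0,0,-1.464]},{"aperture": 0.085,"trans": [0.02,0.525,0.014],"r": [0,0,-1.464]},{"aperture": 0.085,"trans": [0.02,0.525,0.014],"r": [0,0,-1.464]},{"aperture": 0.085,"trans": [0.02,0.525,0.014],"r": [0,0,-1.464]},{"aperture": 0.085,"trans": [0.02,0.525,0.014],"r": [0,0,-1.464]},{"aperture": 0.085,"trans": [0.02,0.525,0.014],"r": [0,0,-1.464]},{"aperture": 0.085,"trans": [0.02,0.525,0.014],"r": [0,0,-1.464]},{"aperture": 0.085,"trans": [0.02,0.525,0.014],"r": [0,0,-1.464]},{"aperture": 0.085,"trans": [0.02,0.525,0.014],"r": [0,0,-1.464]},{"aperture": 0.085,"trans": [0.02,0.525,0.014],"r": [0,0,-1.464]},{"aperture": 0.085,"trans": [0.02,0.525,0.014],"r": [0,0,-1.464]},{"aperture": 0.085,"trans": [0.02,0.525,0.014],"r": [0,0,-1.464]}]' | python3 jog.py
python3 - <<'E'
from h import *
go([.4574,-.2531,.1],[1,-.046]); go([.4574,-.2531,.002],[1,-.046])
for n in ("scene","top"):
    im=ctrl.get_image(n); cv2.imwrite(f"pics/{n}2.png",im[:,:,::-1])
a=cv2.imread("pics/scene2.png")[150:310,140:400]; b=cv2.imread("pics/top2.png")[150:310,140:400]
cv2.imwrite("pics/two2.png",cv2.resize(np.vstack([a,b]),None,fx=1.85,fy=1.85,interpolation=cv2.INTER_CUBIC))
E
```

```text
t: 5.78
tool_pos: [0.4522, -0.2589, 0.1926]
tool_rot: [2.272, 2.169, -0.002]
contact_force: [-0.1, 1.0, -0.1]
opening: 0.0849
grip_force: 0.0
t 5.7833 q [-0.6623 -0.1718  1.893  -0.0011  1.4202 -0.616 ] f [-0.0796  0.9698 -0.1343] pos [ 0.4522 -0.2589  0.1926]
ROW [0.0062 0.005  0.0926] [-0.0005  0.001  -0.0001]
t 5.7833 q [-0.6623 -0.1718  1.893  -0.0011  1.4202 -0.616 ] f [-0.0796  0.9698 -0.1343] pos [ 0.4522 -0.2589  0.1926]
ROW [0.0062 0.005  0.1906] [-0.0005  0.001  -0.0001]
```

View pics/two2.png

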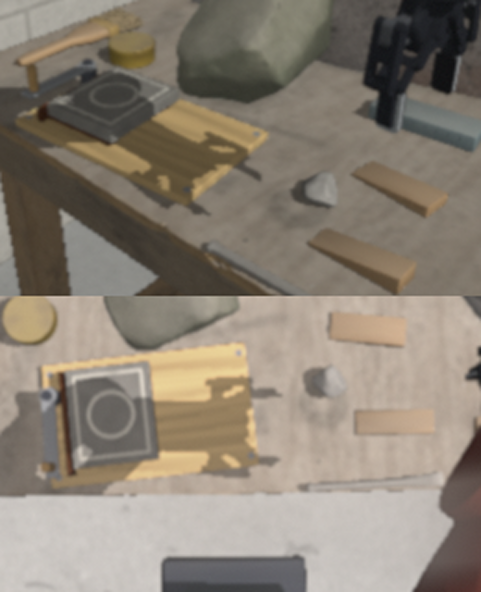

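The latch now lies behind the slab, along the stop (lower half, (47,395) to (43,470)). Both wedges are in view and not covered.

```bash
python3 - <<'E'
from h import *
t=cv2.imread("pics/top2.png"); s=cv2.imread("pics/scene2.png")
print(proj("top",[[.452,-.259,.193],[.459,-.218,.01]]),proj("scene",[[.452,-.259,.193]]))
for cc in blobs(t,(8,56,90),(22,140,255),(310,195,385,235),100):
    h=cv2.approxPolyDP(cv2.convexHull(np.float32(cc)),1.3,True).reshape(-1,2); print(h.round(1).tolist())
for cc in blobs(s,(8,68,50),(22,190,255),(300,268,390,315),100):
    h=cv2.approxPolyDP(cv2.convexHull(np.float32(cc)),1.3,True).reshape(-1,2); print("s",h.round(1).tolist())
for cc in blobs(t,(0,0,40),(179,50,190),(172,185,232,250),400):
    h=cv2.approxPolyDP(cv2.convexHull(np.float32(cc)),2,True).reshape(-1,2); X=plane("top",h,.04)[:,:2]; print(h.round(1).tolist()); print(np.array([wb(x) for x in X]))
E
```

```text
[[393.2734 214.9852]
 [352.6122 217.6161]] [[363.7438 215.6623]]
[[373.8999938964844, 211.89999389648438], [373.6000061035156, 223.60000610351562], [333.1000061035156, 223.89999389648438], [332.1000061035156, 222.10000610351562], [332.6000061035156, 211.89999389648438]]
s [[306.8999938964844, 280.3999938964844], [314.3999938964844, 274.1000061035156], [317.8999938964844, 273.8999938964844], [363.6000061035156, 290.8999938964844], [363.6000061035156, 298.3999938964844], [356.6000061035156, 306.8999938964844], [353.1000061035156, 308.3999938964844], [308.8999938964844, 283.3999938964844]]
[[219.39999389648438, 185.89999389648438], [224.39999389648438, 236.39999389648438], [179.60000610351562, 243.10000610351562], [174.39999389648438, 191.39999389648438]]
[[-0.0091 -0.0708]
 [-0.0092  0.0612]
 [ 0.1077  0.0664]
 [ 0.1102 -0.0693]]
```

```bash
echo '[{"aperture": 0.085,"trans": [0.006,0.005,0.04]},{"aperture": 0.085,"trans": [0.006,0.005,0.08]},{"aperture": 0.085,"trans": [0.006,0.005,0.12]},{"aperture": 0.085,"trans": [0.006,0.005,0.15]},{"aperture": 0.085,"trans": [0.006,0.005,0.15]},{"aperture": 0.085,"trans": [0.006,0.005,0.15]}]' | python3 jog.py
python3 - <<'E'
from h import *
go([.4574,-.2531,.002],[1,-.046])
E
```

```text
t: 6.38
tool_pos: [0.4567, -0.2473, 0.0415]
tool_rot: [-2.268, -2.167, 0.001]
contact_force: [0.3, -0.5, 0.6]
opening: 0.0854
grip_force: 0.0
t 6.3833 q [-0.6397  0.0056  1.9993  0.0003  1.1417 -0.5946] f [ 0.2517 -0.523   0.6324] pos [ 0.4567 -0.2473  0.0415]
ROW [-0.0059  0.0011  0.0395] [-0.004  -0.003   0.0007]
```

```bash
echo '[{"aperture": 0.085,"trans": [-0.005,0.001,0.015]},{"aperture": 0.085,"trans": [-0.005,0.001,0.03]},{"aperture": 0.085,"trans": [-0.005,0.001,0.038]},{"aperture": 0.06,"trans": [-0.005,0.001,0.038]},{"aperture": 0.02,"trans": [-0.005,0.001,0.038]},{"aperture": 0.02,"trans": [-0.005,0.001,0.038]},{"aperture": 0.02,"trans": [-0.005,0.001,0.038]},{"aperture": 0.02,"trans": [-0.005,0.001,0.038]},{"aperture": 0.02,"trans": [-0.005,0.001,0.038]},{"aperture": 0.02,"trans": [-0.005,0.001,0.038]}]' | python3 jog.py 80
python3 - <<'E'
from h import *
go([.4574,-.2531,.002],[1,-.046])
E
```

```text
t: 7.22
tool_pos: [0.4605, -0.2551, 0.0074]
tool_rot: [2.269, 2.168, 0.001]
contact_force: [-0.1, -0.1, 6.1]
opening: 0.0319
grip_force: 79.6
t 7.2167 q [-0.6473  0.0725  1.9984  0.      1.0673 -0.6014] f [-0.103  -0.0641  6.1294] pos [ 0.4605 -0.2551  0.0074]
ROW [ 0.0018 -0.0032  0.0054] [0.0028 0.0019 0.0001]
```

```bash
echo '[{"aperture": 0.02,"trans": [0,0,-0.03]},{"aperture": 0.02,"trans": [0,0,-0.06]},{"aperture": 0.02,"trans": [0,0,-0.09]},{"aperture": 0.02,"trans": [0,0,-0.11]},{"aperture": 0.02,"trans": [0,0,-0.11]},{"aperture": 0.02,"trans": [0,0,-0.11]}]' | python3 jog.py
python3 - <<'E'
from h import *
go([*bw(-.122,-.003),.10],EY)
E
```

```text
t: 7.72
tool_pos: [0.4599, -0.2547, 0.1169]
tool_rot: [2.269, 2.167, 0.001]
contact_force: [0.2, 1.0, -0.2]
opening: 0.0315
grip_force: 79.4
t 7.7167 q [-0.6473 -0.088   1.9492  0.      1.2769 -0.6014] f [ 0.2233  0.9835 -0.1705] pos [ 0.4599 -0.2547  0.1169]
ROW [0.2721 0.0168 0.0164] [ 0.0027  0.0022 -0.1389]
```

```bash
echo '[{"aperture": 0.02,"trans": [0.035,0,0],"r": [0,0,-0.05]},{"aperture": 0.02,"trans": [0.07,0,0],"r": [0,0,-0.1]},{"aperture": 0.02,"trans": [0.11,0.005,0],"r": [0,0,-0.139]},{"aperture": 0.02,"trans": [0.15,0.01,0],"r": [0,0,-0.139]},{"aperture": 0.02,"trans": [0.19,0.017,0],"r": [0,0,-0.139]},{"aperture": 0.02,"trans": [0.22,0.017,0],"r": [0,0,-0.139]},{"aperture": 0.02,"trans": [0.25,0.017,0],"r": [0,0,-0.139]},{"aperture": 0.02,"trans": [0.265,0.017,0.005],"r": [0,0,-0.139]},{"aperture": 0.02,"trans": [0.272,0.017,0.015],"r": [0,0,-0.139]},{"aperture": 0.02,"trans": [0.272,0.017,0.03],"r": [0,0,-0.139]},{"aperture": 0.02,"trans": [0.272,0.017,0.04],"r": [0,0,-0.139]},{"aperture": 0.02,"trans": [0.272,0.017,0.04],"r": [0,0,-0.139]},{"aperture": 0.02,"trans": [0.272,0.017,0.04],"r": [0,0,-0.139]}]' | python3 jog.py
python3 - <<'E'
from h import *
go([*bw(-.122,-.003),.0204],EY)
for n in ("scene","top"):
    im=ctrl.get_image(n); cv2.imwrite(f"pics/{n}3.png",im[:,:,::-1])
a=cv2.imread("pics/scene3.png")[160:300,140:340]; b=cv2.imread("pics/top3.png")[160:300,150:350]
cv2.imwrite("pics/two3.png",cv2.resize(np.hstack([a,b]),None,fx=2,fy=2,interpolation=cv2.INTER_CUBIC))
E
```

```text
t: 8.8
tool_pos: [0.4872, 0.0163, 0.0734]
tool_rot: [-2.115, -2.319, 0.004]
contact_force: [1.1, -0.5, -1.4]
opening: 0.0318
grip_force: 79.4
t 8.8 q [-0.1192 -0.1222  2.0603 -0.0001  1.2074 -0.2111] f [ 1.134  -0.4824 -1.3911] pos [0.4872 0.0163 0.0734]
ROW [-0.0003  0.0022  0.053 ] [-0.0037 -0.0007 -0.001 ]
```

View pics/two3.png

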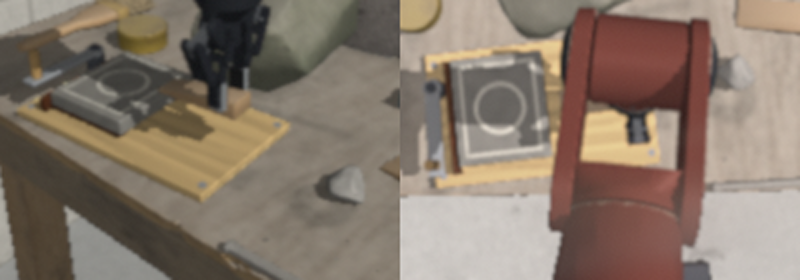

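The wedge is gripped level above the board (scene half, thick end at (235,108), thin end towards the slab at (165,88)). Lowering it now.

```bash
echo '[{"aperture": 0.02,"trans": [0,0.002,0.02]},{"aperture": 0.02,"trans": [0,0.002,0.035]},{"aperture": 0.02,"trans": [0,0.002,0.045]},{"aperture": 0.02,"trans": [0,0.002,0.05]},{"aperture": 0.02,"trans": [0,0.002,0.053]},{"aperture": 0.02,"trans": [0,0.002,0.053]},{"aperture": 0.02,"trans": [0,0.002,0.053]}]' | python3 jog.py
python3 - <<'E'
from h import *
go([*bw(-.122,-.003),.0194],EY); print(ctrl.get_obs()['wrist_torque'])
E
```

```text
t: 9.48
tool_pos: [0.4912, 0.0169, 0.023]
tool_rot: [2.115, 2.322, 0.001]
contact_force: [1.0, 0.0, -0.4]
opening: 0.0314
grip_force: 79.4
t 9.4833 q [-0.1172 -0.0348  2.0758  0.      1.0994 -0.2101] f [ 1.0191  0.0392 -0.3597] pos [0.4912 0.0169 0.023 ]
ROW [-0.0004 -0.002   0.0036] [0.0012 0.0002 0.    ]
[-0.0073 -0.079  -0.0468]
```

```bash
echo '[{"aperture": 0.02,"trans": [0,-0.002,0.002]},{"aperture": 0.02,"trans": [0,-0.002,0.004]},{"aperture": 0.02,"trans": [0,-0.002,0.004]},{"aperture": 0.02,"trans": [0,-0.002,0.004]}]' | python3 jog.py
echo '[{"aperture": 0.02,"trans": [0,0,0.001]},{"aperture": 0.02,"trans": [0,0,0.001]},{"aperture": 0.02,"trans": [0,0,0.001]}]' | python3 jog.py
python3 - <<'E'
from h import *
go([*bw(-.122,-.003),.0194],EY); print(ctrl.get_obs()['wrist_torque'])
E
```

```text
t: 9.82
tool_pos: [0.4892, 0.0168, 0.0193]
tool_rot: [2.115, 2.322, 0.001]
contact_force: [-2.0, -0.0, 5.7]
opening: 0.0318
grip_force: 80.1
t: 10.07
tool_pos: [0.4892, 0.0168, 0.0193]
tool_rot: [2.115, 2.322, -0.0]
contact_force: [-6.1, -0.3, 12.4]
opening: 0.0315
grip_force: 81.0
t 10.0667 q [-0.1177 -0.0324  2.0809 -0.0003  1.093  -0.2109] f [-6.1298 -0.3091 12.4281] pos [0.4892 0.0168 0.0193]
ROW [-0.0005 -0.     -0.0001] [0.     0.0002 0.0003]
[-0.0428  1.0638  0.0372]
```

```bash
echo '[{"aperture": 0.02,"trans": [0,0,-0.0015]},{"aperture": 0.02,"trans": [0.01,0,-0.0015]},{"aperture": 0.02,"trans": [0.02,0,-0.0015]},{"aperture": 0.02,"trans": [0.03,0,-0.0015]},{"aperture": 0.02,"trans": [0.036,0,-0.0015]},{"aperture": 0.02,"trans": [0.04,0,-0.0015]},{"aperture": 0.02,"trans": [0.04,0,-0.0015]},{"aperture": 0.02,"trans": [0.04,0,-0.0015]}]' | python3 jog.py
python3 - <<'E'
from h import *
go([*bw(-.05,-.003),.0194],EY); print(ctrl.get_obs()['wrist_torque'])
for n in ("scene","top"):
    im=ctrl.get_image(n); cv2.imwrite(f"pics/{n}4.png",im[:,:,::-1])
a=cv2.imread("pics/scene4.png")[165:255,150:290]; b=cv2.imread("pics/top4.png")[170:260,150:290]
cv2.imwrite("pics/two4.png",cv2.resize(np.vstack([a,b]),None,fx=3.3,fy=3.3,interpolation=cv2.INTER_CUBIC))
E
```

```text
t: 10.73
tool_pos: [0.4853, 0.058, 0.0193]
tool_rot: [-2.115, -2.323, -0.003]
contact_force: [0.2, 1.1, 5.4]
opening: 0.0316
grip_force: 80.2
t 10.7333 q [-0.0344 -0.035   2.0833  0.0017  1.0924 -0.1289] f [0.1876 1.1023 5.4435] pos [0.4853 0.058  0.0193]
ROW [ 0.0302  0.     -0.    ] [ 0.0011 -0.0013  0.0008]
[0.0846 0.0275 0.0298]
```

View pics/two4.png

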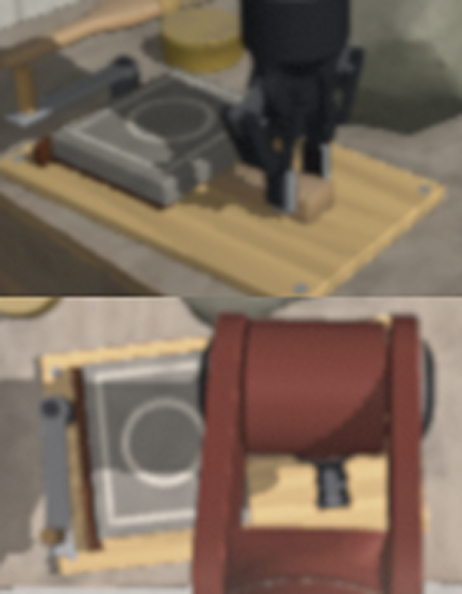

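The wedge is flat on the board, with its thin end under the slab's open edge between the bearers (upper half, about (205,180)). Inserting further.

```bash
for i in 1; do echo '[{"aperture": 0.02,"trans": [0.003,0,0]},{"aperture": 0.02,"trans": [0.006,0,0]},{"aperture": 0.02,"trans": [0.006,0,0]}]' | python3 jog.py | grep -E 'pos|force'; done; echo '[{"aperture": 0.02,"trans": [0.003,0,0]},{"aperture": 0.02,"trans": [0.006,0,0]},{"aperture": 0.02,"trans": [0.006,0,0]}]' | python3 jog.py | grep -E 'pos|force';  echo '[{"aperture": 0.02,"trans": [0.003,0,0]},{"aperture": 0.02,"trans": [0.006,0,0]},{"aperture": 0.02,"trans": [0.006,0,0]}]' | python3 jog.py | grep -E 'pos|force'
python3 - <<'E'
from h import *
go([*bw(-.048,-.003),.0194],EY); print(ctrl.get_obs()['wrist_torque'])
E
```

```text
tool_pos: [0.4849, 0.0626, 0.0193]
contact_force: [-0.1, -3.8, 5.4]
grip_force: 80.1
tool_pos: [0.4845, 0.0678, 0.0193]
contact_force: [1.2, -8.0, 5.3]
grip_force: 80.0
tool_pos: [0.4839, 0.0736, 0.0193]
contact_force: [1.7, -7.6, 4.9]
grip_force: 80.0
t 11.5833 q [ 0.0009 -0.033   2.0814 -0.0039  1.0917 -0.0915] f [ 1.659  -7.6465  4.9237] pos [0.4839 0.0736 0.0193]
ROW [ 0.0164 -0.     -0.0001] [0.0011 0.0036 0.0012]
[-1.3538 -0.103   0.026 ]
```

```bash
echo '[{"aperture": 0.02,"trans": [0.004,0,0]},{"aperture": 0.02,"trans": [0.008,0,0]},{"aperture": 0.02,"trans": [0.012,0,0]},{"aperture": 0.02,"trans": [0.016,0,0]},{"aperture": 0.02,"trans": [0.016,0,0]},{"aperture": 0.02,"trans": [0.016,0,0]}]' | python3 jog.py
python3 - <<'E'
from h import *
go([*bw(-.048,-.003),.0194],EY)
im=ctrl.get_image("scene"); cv2.imwrite("pics/scene5.png",im[:,:,::-1])
ims=[cv2.imread(f"pics/scene{i}.png")[175:245,150:250] for i in (2,4,5)]
cv2.imwrite("pics/cmp5.png",cv2.resize(np.vstack([np.hstack(ims[:2]),np.hstack([ims[2],ims[0]])]),None,fx=4,fy=4,interpolation=cv2.INTER_CUBIC))
# front (near-robot) slab side: bottom vs top border rows in columns near the open corner
for i in (2,4,5):
    g=cv2.cvtColor(cv2.imread(f"pics/scene{i}.png"),cv2.COLOR_BGR2HSV)
    for c in (176,184,192,196): 
        col=g[195:240,c,1].astype(int); print(i,c,"S:",col[:40:1].tolist()) if c==192 else None
E
```

```text
t: 12.08
tool_pos: [0.4824, 0.0898, 0.0193]
tool_rot: [2.113, 2.321, -0.002]
contact_force: [1.4, -7.8, 5.0]
opening: 0.0316
grip_force: 80.0
t 12.0833 q [ 0.0339 -0.03    2.0785 -0.0032  1.0918 -0.0587] f [ 1.3523 -7.7803  4.9568] pos [0.4824 0.0898 0.0193]
ROW [ 0.0002 -0.0001 -0.0001] [0.0011 0.0029 0.0011]
2 192 S: [23, 18, 17, 17, 18, 19, 16, 21, 20, 24, 22, 20, 23, 17, 21, 21, 20, 22, 22, 22, 18, 23, 15, 18, 15, 15, 18, 22, 32, 86, 119, 110, 106, 106, 106, 103, 106, 106, 105, 106]
4 192 S: [18, 17, 22, 22, 17, 19, 19, 18, 21, 20, 21, 21, 23, 23, 21, 18, 20, 20, 21, 20, 19, 17, 21, 19, 19, 19, 19, 20, 32, 77, 113, 108, 105, 105, 104, 104, 105, 106, 106, 106]
5 192 S: [18, 23, 20, 18, 15, 20, 24, 16, 21, 20, 22, 20, 19, 18, 17, 19, 20, 21, 21, 20, 20, 20, 17, 19, 19, 20, 23, 38, 90, 132, 115, 109, 105, 107, 105, 105, 105, 107, 106, 106]
```

View pics/cmp5.png

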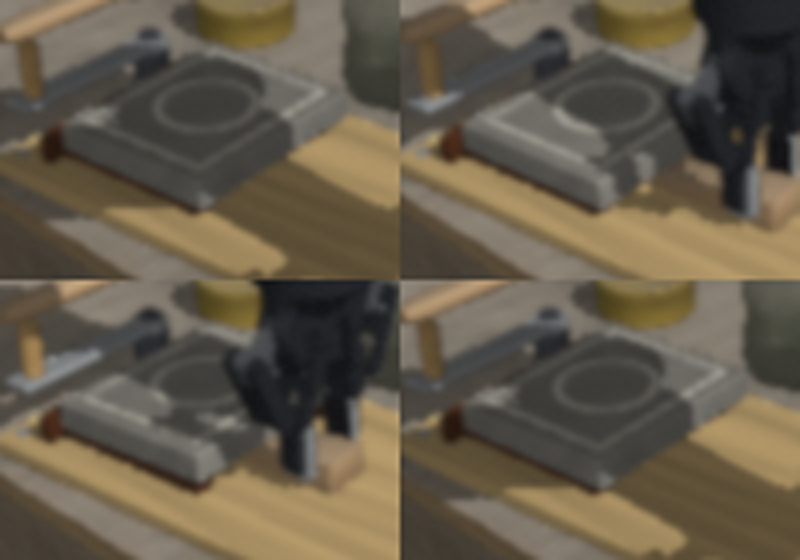

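In the lower-left picture the slab's near open corner, at (205,478), has risen clear of the dark bearer, and the far edge is still down. I'll check the lift numerically.

```bash
python3 - <<'E'
from h import *
c=[*bw(-.009,.067),.04]; p=proj("scene",[c,[c[0],c[1],.045],[*bw(-.007,.067),.04]]); print(p, "px/5mm lift",p[1]-p[0],"2mm slide",p[2]-p[0])
im=[cv2.cvtColor(cv2.imread(f"pics/scene{i}.png"),cv2.COLOR_BGR2GRAY) for i in (4,5)]
for x in (194,198): 
    for g in im: print(x,g[208:230,x].tolist())
print({k:ctrl.get_obs()[k] for k in ('t','grip_force','contact_force')})
E
```

```text
[[197.7954 220.6756]
 [197.6486 218.8683]
 [197.1791 220.3992]] px/5mm lift [-0.1468 -1.8073] 2mm slide [-0.6163 -0.2764]
194 [117, 110, 111, 112, 115, 127, 140, 132, 119, 112, 104, 90, 81, 79, 80, 79, 69, 56, 72, 108, 133, 139]
194 [64, 62, 64, 66, 77, 93, 106, 111, 108, 97, 86, 80, 80, 80, 76, 63, 45, 43, 70, 108, 133, 139]
198 [124, 115, 113, 115, 114, 107, 89, 86, 105, 112, 116, 117, 109, 97, 90, 88, 86, 81, 65, 55, 84, 127]
198 [71, 71, 66, 65, 65, 71, 95, 121, 121, 118, 117, 107, 97, 92, 88, 86, 77, 56, 41, 56, 96, 133]
{'t': 12.1333, 'grip_force': 80.04600265994668, 'contact_force': array([ 1.1728, -7.6662,  4.368 ])}
```

```bash
echo '[{"aperture": 0.02,"trans": [0.002,0,0]},{"aperture": 0.02,"trans": [0.004,0,0]},{"aperture": 0.02,"trans": [0.005,0,0]},{"aperture": 0.02,"trans": [0.005,0,0]},{"aperture": 0.02,"trans": [0.005,0,0]},{"aperture": 0.02,"trans": [0.005,0,0]},{"aperture": 0.02,"trans": [0.005,0,0]},{"aperture": 0.02,"trans": [0.005,0,0]}]' | python3 jog.py
python3 - <<'E'
from h import *
im=ctrl.get_image("scene"); cv2.imwrite("pics/scene6.png",im[:,:,::-1])
im=[cv2.cvtColor(cv2.imread(f"pics/scene{i}.png"),cv2.COLOR_BGR2GRAY) for i in (4,5,6)]
for x in (194,198): 
    for g in im: print(x,g[208:230,x].tolist())
cv2.imwrite("pics/fin6.png",cv2.resize(cv2.imread("pics/scene6.png")[165:245,150:270],None,fx=6,fy=6,interpolation=cv2.INTER_CUBIC))
E
```

```text
t: 12.8
tool_pos: [0.482, 0.0942, 0.0194]
tool_rot: [2.112, 2.321, -0.003]
contact_force: [1.3, -8.5, 5.5]
opening: 0.0316
grip_force: 80.1
194 [117, 110, 111, 112, 115, 127, 140, 132, 119, 112, 104, 90, 81, 79, 80, 79, 69, 56, 72, 108, 133, 139]
194 [64, 62, 64, 66, 77, 93, 106, 111, 108, 97, 86, 80, 80, 80, 76, 63, 45, 43, 70, 108, 133, 139]
194 [64, 62, 63, 67, 78, 94, 106, 109, 105, 94, 84, 81, 81, 81, 76, 59, 41, 42, 69, 107, 132, 139]
198 [124, 115, 113, 115, 114, 107, 89, 86, 105, 112, 116, 117, 109, 97, 90, 88, 86, 81, 65, 55, 84, 127]
198 [71, 71, 66, 65, 65, 71, 95, 121, 121, 118, 117, 107, 97, 92, 88, 86, 77, 56, 41, 56, 96, 133]
198 [87, 79, 69, 64, 66, 90, 127, 129, 119, 117, 117, 106, 98, 91, 89, 85, 76, 56, 44, 57, 97, 132]
```

View pics/fin6.png

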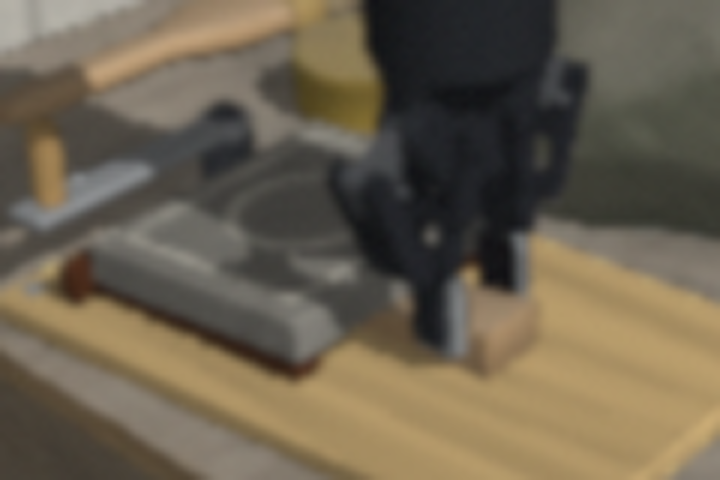

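The picture shows the slab's open edge up on the wedge: the near corner is at (305,350), with the bearer end visible below it at (305,370). The far edge is still at the stop, the fingers are clear of the slab, and the latch is aside. From the pixel shift the edge is up about 4.5–5 mm, so I'm handing in.

```bash
python3 -c "
from station import ctrl
print(ctrl.finish_job())"
```

```text
the job is handed in; nothing more can be done
None
```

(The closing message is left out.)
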